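Level a photodetector plate with a wedge and hold it

ROBOT

A 6-joint arm with a two-finger parallel gripper is mounted at the origin on a cart in front of the work surface, level with it; the furniture and walls round the work are solid. World frame = base frame: x ahead of the robot, y to its left, z up, the work surface at z = 0. Lengths are in mm, angles in rad, forces in N, time in s.
With the tool pointing down it reaches from about 350 to 775 mm from the base axis. Payload 7.3 kg.
Tool frame: the origin (TCP) lies on the centre line of the jaws, within the pads' length; the fingertips stand 17 mm ahead of it and the grasp point (between the pads) lies 2 mm behind it; z points along the fingers, y is the line along which they close (so a half turn about z gives the same grasp; the last joint's range is limited). The gripper opens to 92 mm and grips with 3 to 60 N. Pads are 19 mm wide; open, the fingers measure 130 mm over their backs; the gripper's body (75 mm by 190 mm) begins 47 mm behind the grasp point.
Start: joints at [-0.146, 0.342, 1.524, -0, 1.275, -0.146], TCP at [525.017, 0.02, 243.741] pointing down, gripper open.
Joint ranges: [-2.53, 2.53], [-0.77, 2.02], [0.04, 2.7], [-1, 4.14], [0.28, 2.66], [-3.11, 3.11]. Speed limits (rad/s): [2.57, 2.57, 3.14, 3.14, 3.14, 3.14].

INTERFACE

Orientations are given as [roll, pitch, yaw] about the fixed x, y, z axes, in that order (R = Rz(yaw) Ry(pitch) Rx(roll)).
In Python, from plant import bot gives the robot as it stands. The module is installed in compiled form; this text tells all that it offers.
- The arm moves only by the shell command python3 -m pendant 'ROWS'. ROWS is JSON, a list of rows, each a list of 3 entries, a list of its own where there are three numbers: the shift along the world's x, y, z as a fraction of full scale, then the turn, a rotation vector about the world's x, y, z as a fraction of full scale, then the opening, from -1 (shut) to 1 (fully open), so that 0 is half open. In form: [[[tx, ty, tz], [rx, ry, rz], claw], ...]. A call has exactly 10 rows; each row shifts and turns the commanded pose from where the row before left it; what a row does not reach is not made up. Full scale, the value 1, is 30 mm for a shift and 0.12 rad for a turn. A row lasts 1/12 s, in which the tool goes at most 41.7 mm and 7.16 degrees, less where a joint would pass 70% of its speed; a pose out of reach is approached as far as the arm can. A call with a number of a shift or a turn outside -1 to 1 is refused whole. A call with a gripper value outside its range is refused whole. The fingers move at their own pace and stop on an object; the grip force is fixed at half the most. Time passes only in rows, so rows that do not move let the fingers close, or fill a call up. It gives the time, the measured TCP pose, the force, the opening and the grip force at its end, in the units of the state.
- bot.get_obs(): the state, without advancing time (a new reading comes with each control period).
- bot.capture(name): name is "scene" or "side" or "wrist"; returns the picture (400x640x3 uint8, blue, green, red); there is no depth.
- bot.camera_params(name): a dict with "fovy" (degrees; the focal length in pixels is half the picture's height over the tangent of half this angle, whatever the lens; pixels are square), "cx", "cy" (the principal point, pixels), "camera_from_world" (4x4, takes a point from world to camera coordinates). Camera axes: x right, y down, z forward; pixel columns grow to the right and rows downward; lengths in mm; the calibration is good to about 2 mm. The wrist camera is an equidistant fisheye: a pixel r from the principal point sees the ray r / f radians off the axis. A picture is of the moment at which its call begins: read the wrist's pose just before it. camera_params takes no time and is no camera call; for the wrist camera it gives the pose at the moment of the call.
- bot.close_job(): hands the job in; it is judged then, once.
The state is a dict: "time": time; "joint_positions": joint angles; "dq": joint speeds; "tau": joint torques, N m; "tool_pos": TCP position; "tcp_rot": TCP orientation; "contact_force": force on the tool from outside, world axes, zero at the start; "moment": the same for the moment, N m; "grip_width": finger opening in mm; "finger_force": force on a finger pad.
Only numpy, scipy, OpenCV 4.12 (cv2) and the standard library are available. Lean on these libraries where they do the work, as an engineer would, in place of code of your own. Each camera call takes 0.05 s, during which the arm holds its last target. There are 200 camera calls.

TASK

Take the orange levelling wedge by its black knob and, keeping it flat on the bench, push its thin end in under the front edge of the photodetector's tilt plate until the plate has just lifted off its two rest pads (about 3 mm, when the black line on the wedge reaches the plate's front edge). Raise the plate with the wedge alone, without touching the plate or the detector and without jacking it right up, and do not disturb the small parts lying around. Finish while still gripping the wedge in place: do not let go.

Things in the scene. Friction and masses are not known exactly. Their poses are not given: they have to be found in the camera images.
- stand_mouth (a point): Fixed levelling stand. This point is on the bench (z=0) right below the middle of the tilt plate's front edge as it rests. x axis: level, from the open front in under the plate to the hinge (the way the wedge is pushed); y across, z up. Place and heading vary. Two dark rails 24 mm wide, 14 mm high start 6 mm in front of it and leave a 72 mm wide gap of bare bench between them
- plate_edge (a point): Middle of the lower front edge of the aluminium tilt plate (112 mm wide, 8 mm thick), 18 mm above the bench while the plate rests on its two brass pads; rises with the plate. The detector block's face stands about 60 mm behind this edge, its top about 130 mm above the bench
- tilt_plate (a joint): Angle (rad) of the tilt plate about its rear hinge, 126 mm behind the front edge: 0 = resting on its two pads, grows as the front edge is lifted (0.008 rad per mm). The front edge presses down with about 2 to 4 N (plate and detector weigh about 0.7 kg); unsupported it drops back
- wedge_grip (a point): On the axis of the upright black knob (20x20 mm, 24 to 70 mm above the underside) of the loose orange wedge, 50 mm above its underside. x axis: along the wedge to its thin end; z up. Wedge 130 mm long, 32 mm wide, 0.16 kg; thin end 108 mm ahead of this point. Top: 10 mm high at the thin end, rising evenly to 24.2 mm over 80 mm, then flat under the knob
- wedge_tip (a point): Middle of the wedge's thin end, on its underside; axes as wedge_grip. The wedge meets the resting plate when this point is 45 mm past the plate's front edge and has lifted the edge by 3 mm when it is 62 mm past (1.78 mm per 10 mm)
- wedge_line (a point): the black line across the wedge's sloping top, 62 mm behind the thin end, 21 mm above the underside; when it meets the plate's front edge the plate is lifted by 3 mm
- wedge: the wedge; origin on its underside, half-way along (65 mm behind the thin end), axes as for wedge_grip
- stand: the levelling stand, fixed to the bench; same origin and axes as stand_mouth
- photodetector: black photodetector block (63x55x102 mm) fixed on the rear half of the tilt plate
- lens_blank: bystander: clear round lens blank 33x33x24 mm, loose; origin at its underside
- adapter: bystander: gold-coloured coaxial adapter 39x14x14 mm, loose; origin at its underside
- pin_box: bystander: small red and white box 37x56x23 mm, loose; origin at its underside
- carrier: bystander: black chip carrier 22x30x10 mm, loose; origin at its underside

How it is judged (in metres and radians):
On the way, in this order (a step that is already met when the one before it is completed fails the run):
1. the wedge is gripped while the plate still rests on its pads (contact force between the fingers and wedge above 1 N and value of joint tilt_plate below 0.006 rad), for 0.1 s.
2. the thin end of the wedge is under the plate, between the rails, with the plate still resting on its pads (x of wedge_tip in the frame of stand above 0.005 m and y of wedge_tip in the frame of stand between -0.036 and 0.036 m and height (world z) of wedge_tip below 0.008 m and value of joint tilt_plate below 0.006 rad), for 0.05 s.
At the end, for the whole second after the job is handed in: The front edge of the tilt plate stands 1.5 to 5 mm above its rest (0.012 to 0.040 rad), still, carried by the wedge; the wedge lies flat on the bench (within 4 mm and 0.07 rad), its thin end at least 45 mm in under the plate between the rails, not moving, and the fingers still grip it (value of joint tilt_plate between 0.012 and 0.04 rad and velocity of joint tilt_plate between -0.03 and 0.03 rad/s and contact force between wedge and tilt_plate above 0.5 N and contact force between the fingers and wedge above 1 N and x of wedge_tip in the frame of stand above 0.045 m and y of wedge_tip in the frame of stand between -0.036 and 0.036 m and height (world z) of wedge below 0.004 m and angle between wedge's own z axis and vertical below 0.07 rad and linear speed of wedge below 0.01 m/s); the arm keeps its last pose, push and grip.
It fails at once if the robot touches the tilt plate or the detector on it (contact force between any of the arm, the fingers and tilt_plate above 1.5 N).
It fails at once if the plate is jacked up by more than 8 mm (value of joint tilt_plate above 0.064 rad).
It fails at once if a bystander part is moved by more than 20 mm (distance of any of lens_blank, adapter, pin_box, carrier from where it was at the start of the episode above 0.02 m).
It also fails if it takes over 32 s, if anything falls off the work surface, if the arm or the gripper's body presses on something with over 40 N, if the wrist force passes 120 N, or if a joint passes its speed limit or range.

## Working session

There is one attempt and no reset: what is moved stays moved. The work goes in short steps, Python scripts to look and compute and a shell command to move; the robot and the scene stay as the last step left them, time stands still between calls to the robot, and variables do not carry over. Pictures are saved under pics/ and viewed, at most 10 in all, crops included, and the job is handed in when it is done.

```bash
mkdir -p pics; python3 - <<'E'
from plant import bot
import cv2
o=bot.get_obs();print(o)
for n in("scene","side","wrist"):
    p=bot.camera_params(n);print(n,p)
    cv2.imwrite(f"pics/{n}0.png",bot.capture(n))
E
```

```text
{'time': 0.0, 'joint_positions': array([-1.46015713e-01,  3.42718857e-01,  1.52501307e+00, -1.55098246e-05,
        1.27541979e+00, -1.46014122e-01]), 'dq': array([ 9.70001334e-04,  1.16438653e-03, -5.21886206e-04, -2.34270185e-05,
        2.45870431e-05, -1.87422849e-03]), 'tau': array([ 7.61924657e-04, -4.31245601e+01, -2.44219762e+01,  7.17750052e-02,
        5.59406646e-02, -1.04314388e-04]), 'tool_pos': array([5.24613192e+02, 6.63785897e-02, 2.43048340e+02]), 'tcp_rot': array([-3.14004802e+00, -2.12163610e-04,  1.57079910e+00]), 'contact_force': array([ 0.86847588, -0.37371813, -1.65424055]), 'moment': array([ 0.0070871 ,  0.00233782, -0.01503147]), 'finger_force': 0.0, 'grip_width': 92.01543167741502}
scene {'fovy': 44.887973281146344, 'cx': 325.0965123789756, 'cy': 196.9172621380582, 'camera_from_world': array([[ 8.80165892e-01, -4.74191344e-01, -2.12266837e-02,
        -4.69797174e+02],
       [-3.23827087e-01, -5.67170376e-01, -7.57267312e-01,
         2.89020383e+02],
       [ 3.47050458e-01,  6.73394634e-01, -6.52760021e-01,
         1.20253573e+03],
       [ 0.00000000e+0
[... 260 characters left out ...]
   [-8.84766795e-02,  6.14667070e-01, -7.83808822e-01,
         4.46564944e+01],
       [ 1.11395606e-01, -7.75852640e-01, -6.21002174e-01,
         1.15883022e+03],
       [ 0.00000000e+00,  0.00000000e+00,  0.00000000e+00,
         1.00000000e+00]])}
wrist {'fovy': 65.70646984690485, 'cx': 320.5051937429055, 'cy': 197.54319242839026, 'camera_from_world': array([[ 9.99999729e-01,  7.31974885e-04, -8.40595734e-05,
        -5.25226372e+02],
       [ 7.27240311e-04, -9.62293965e-01,  2.72010654e-01,
        -3.47306582e+01],
       [ 1.18214947e-04, -2.72010641e-01, -9.62294236e-01,
         3.89533390e+02],
       [ 0.00000000e+00,  0.00000000e+00,  0.00000000e+00,
         1.00000000e+00]])}
```

View pics/scene0.png

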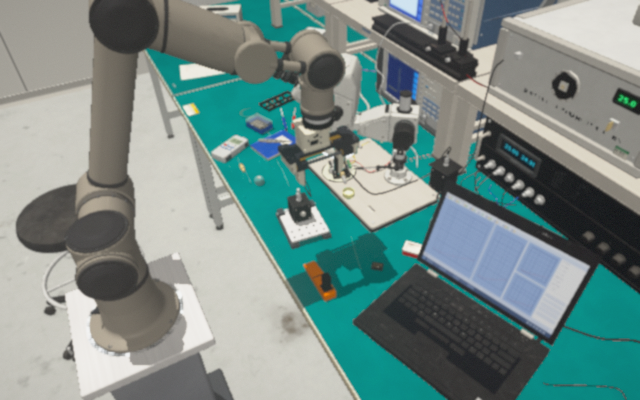

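View pics/side0.png

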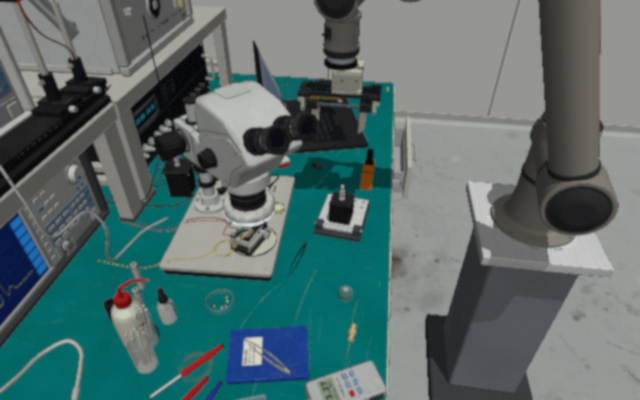

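View pics/wrist0.png

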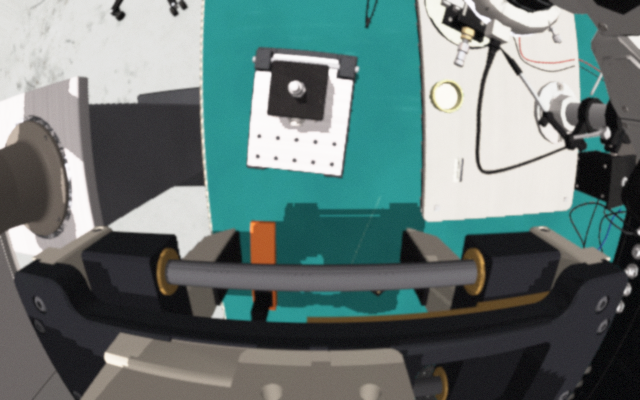

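The wrist view shows the wedge at about (262,265), thin end up. The stand's front edge runs from (248,165) to (342,177), with its hinge at the top. The knob is hidden by the gripper, so I'll shift the camera for a second view.

```bash
python3 -m pendant '[[[-0.5,-0.6,0],[0,0,0],1],[[-0.5,-0.6,0],[0,0,0],1],[[-0.5,-0.6,0],[0,0,0],1],[[-0.5,-0.6,0],[0,0,0],1],[[-0.5,-0.6,0],[0,0,0],1],[[0,0,0],[0,0,0],1],[[0,0,0],[0,0,0],1],[[0,0,0],[0,0,0],1],[[0,0,0],[0,0,0],1],[[0,0,0],[0,0,0],1]]'
cat > h.py <<'E'
from plant import bot
import cv2,numpy as np,pickle
def snap(tag,n="wrist"):
    p=bot.camera_params(n); im=bot.capture(n); cv2.imwrite(f"pics/{tag}.png",im); pickle.dump(p,open(tag+".pkl","wb")); return im,p
def ray(p,uv,fish=True):
    f=200/np.tan(np.radians(p["fovy"])/2); d=np.array([uv[0]-p["cx"],uv[1]-p["cy"]])/f
    r=np.linalg.norm(d)
    v=np.array([*(d/r*np.sin(r)),np.cos(r)]) if fish else np.array([*d,1.])
    T=p["camera_from_world"];R=T[:3,:3]
    return -R.T@T[:3,3],R.T@v
def atz(p,uv,z,fish=True):
    c,v=ray(p,uv,fish); return (c+v*(z-c[2])/v[2]).round(1)
def tri(obs):
    A=np.zeros((3,3));b=np.zeros(3)
    for p,uv,f in obs:
        c,v=ray(p,uv,f);v=v/np.linalg.norm(v);M=np.eye(3)-np.outer(v,v);A+=M;b+=M@c
    return np.linalg.solve(A,b).round(1)
E
python3 - <<'E'
from h import *
im,p=snap("w1")
a=cv2.imread("pics/wrist0.png")
c=cv2.resize(a[40:240,215:375],None,fx=2.5,fy=2.5,interpolation=cv2.INTER_CUBIC)
d=cv2.resize(im[0:400,240:400],(200*1,500),interpolation=cv2.INTER_CUBIC)
d=cv2.resize(im[40:240,240:400],None,fx=2.5,fy=2.5,interpolation=cv2.INTER_CUBIC)
cv2.imwrite("pics/c1.png",np.hstack([c,d]))
E
```

```text
time: 0.98
tool_pos: [450.4, -89.4, 243.6]
tcp_rot: [3.142, -0.0, 1.572]
contact_force: [-0.1, 1.1, -0.2]
grip_width: 91.4
finger_force: 0.0
```

View pics/w1.png

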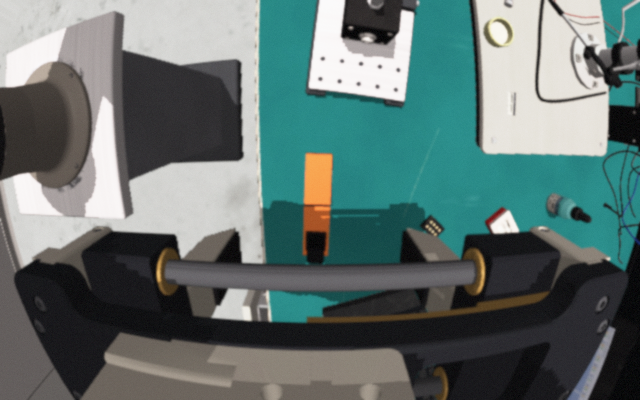

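View pics/c1.png

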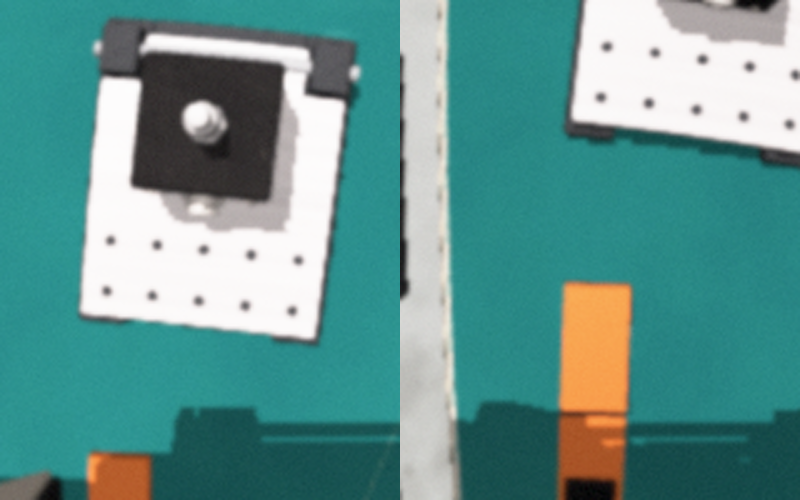

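```bash
python3 - <<'E'
from h import *
p1=pickle.load(open("w1.pkl","rb"))
# wrist0 pose as printed
p0=dict(fovy=65.70646984690485,cx=320.5051937429055,cy=197.54319242839026,camera_from_world=np.array([[9.99999729e-01,7.31974885e-04,-8.40595734e-05,-5.25226372e+02],[7.27240311e-04,-9.62293965e-01,2.72010654e-01,-3.47306582e+01],[1.18214947e-04,-2.72010641e-01,-9.62294236e-01,3.89533390e+02],[0,0,0,1]]))
pts=dict(plateL=((246.7,166.1),(307.7,88.5),26),plateR=((341.9,174.9),(404.8,101.8),26),tipL=((250.3,221.7),(304.9,153.3),10),tipR=((275.1,221.7),(332.1,153.3),10))
for k,(a,b,z) in pts.items(): print(k,tri([(p0,a,1),(p1,b,1)]),atz(p0,a,z),atz(p1,b,z))
L=(atz(p0,pts['plateL'][0],26)+atz(p1,pts['plateL'][1],26))/2;R=(atz(p0,pts['plateR'][0],26)+atz(p1,pts['plateR'][1],26))/2
d=R-L;print("width",np.hypot(*d[:2]),"mid",(L+R)/2,"heading",np.degrees(np.arctan2(d[0],-d[1])))
# wedge sides + knob in w1
im=cv2.imread("pics/w1.png");
for r in (165,180,195): 
    row=im[r,290:345].astype(int);m=np.where((row[:,2]-row[:,0])>60)[0]+290;print(r,m.min(),m.max(),[atz(p1,(m.min()-.5,r),15),atz(p1,(m.max()+.5,r),15)])
for r in(238,250): print(im[r,296:336].max(axis=1))
cv2.imwrite("pics/c2.png",cv2.resize(im[140:280,270:350],None,fx=4,fy=4,interpolation=cv2.INTER_CUBIC))
E
```

```text
plateL [436.8  10.8  26. ] [437.1  10.6  26. ] [436.5  11.   26. ]
plateR [550.8  -1.3  22. ] [ 5.505e+02 -5.000e-01  2.600e+01] [549.7  -1.5  26. ]
tipL [432.2 -67.1   6.1] [433.3 -65.8  10. ] [432.3 -66.5  10. ]
tipR [465.6 -67.1   5.3] [466.4 -65.5  10. ] [465.4 -66.5  10. ]
width 113.9128175404331 mid [493.45   4.9   26.  ] heading 84.05417918016458
165 305 332 [array([431.9, -80.1,  15. ]), array([465.8, -80.1,  15. ])]
180 305 331 [array([431.8, -98.8,  15. ]), array([464.8, -98.7,  15. ])]
195 304 330 [array([ 430.3, -117.8,   15. ]), array([ 463.7, -117.8,   15. ])]
[ 79  79  79  79  80  77  75 100 122 102  58  24  14   8  12   8  10  10
  10   8   9  11  11  11  14  13  11   9  27  61 101 125 109  77  76  75
  76  79  73  77]
[ 78  77  78  78  80  80  78 120 139 129  86  46  18  16  12  16  13  11
  11  14  16  14  12  16  15  17  14  34  69 111 136 125  81  78  77  77
  79  77  79  77]
```

View pics/c2.png

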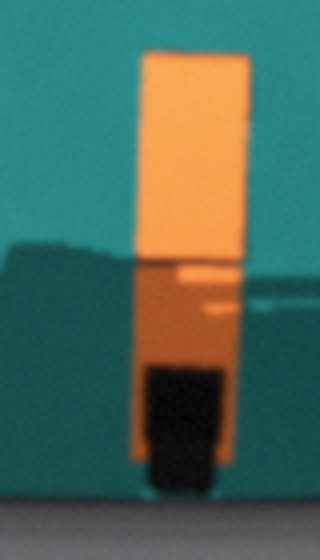

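```bash
python3 - <<'E'
from h import *
p1=pickle.load(open("w1.pkl","rb"))
print("knob front base",atz(p1,(315.5,231.6),24.2),"knob at row 238 z~30",atz(p1,(306,238),32),atz(p1,(325,238),32),"top far",atz(p1,(315.2,262.7),70))
print("rear corners",atz(p1,(302.8,254.5),24.2),atz(p1,(328.3,254.5),24.2))
print("carrier",atz(p1,(432,226),5),"box",atz(p1,(502,222),12))
E
python3 -m pendant '[[[-0.2,-0.7,-0.7],[0,0,-0.4],1],[[0,-0.7,-0.7],[0,0,0],1],[[0,-0.7,-0.7],[0,0,0],1],[[0,-0.7,-0.7],[0,0,0],1],[[0,0,-0.7],[0,0,0],1],[[0,0,-0.5],[0,0,0],1],[[0,0,0],[0,0,0],1],[[0,0,0],[0,0,0],1],[[0,0,0],[0,0,0],1],[[0,0,0],[0,0,0],1]]'
python3 - <<'E'
from h import *
im,p=snap("w2");s=bot.capture("side")
cv2.imwrite("pics/c3.png",np.vstack([cv2.resize(im,(480,300)),cv2.resize(s[100:220,280:440],(400,300),interpolation=cv2.INTER_CUBIC)[:,:] if 0 else cv2.resize(s[100:250,240:480],(480,300),interpolation=cv2.INTER_CUBIC)]))
E
```

```text
knob front base [ 445.2 -162.8   24.2] knob at row 238 z~30 [ 433.5 -168.3   32. ] [ 457.  -168.2   32. ] top far [ 445.4 -182.8   70. ]
rear corners [ 428.6 -195.    24.2] [ 461.6 -194.9   24.2]
carrier [ 604.7 -164.3    5. ] box [ 716.1 -158.6   12. ]
time: 1.87
tool_pos: [444.9, -174.0, 124.9]
tcp_rot: [3.139, 0.001, 1.524]
contact_force: [-0.7, -0.1, 0.0]
grip_width: 91.4
finger_force: 0.0
```

View pics/c3.png

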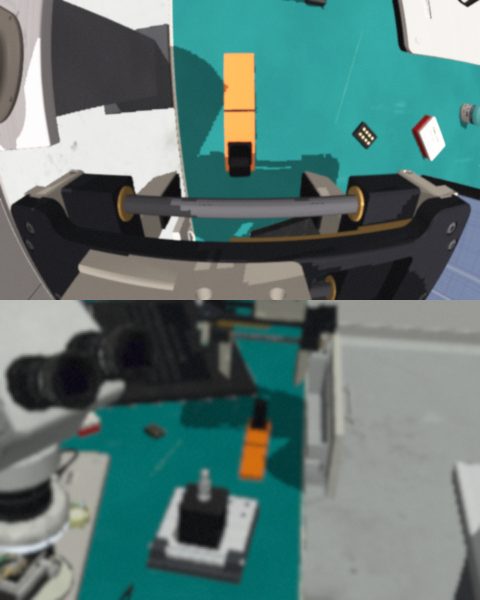

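The wrist view at about (240,155) and the side view both show the knob centred between the open fingers, with the path clear. I'll go down and grip.

```bash
python3 -m pendant '[[[0,0,-0.64],[0,0,0],1],[[0,0,-0.64],[0,0,0],1],[[0,0,-0.64],[0,0,0],1],[[0,0,-0.64],[0,0,0],1],[[0,0,0],[0,0,0],1],[[0,0,0],[0,0,0],-1],[[0,0,0],[0,0,0],-1],[[0,0,0],[0,0,0],-1],[[0,0,0],[0,0,0],-1],[[0,0,0],[0,0,0],-1]]'
python3 -m pendant '[[[0,0,0],[0,0,0],-1],[[0,0,0],[0,0,0],-1],[[0,0,0],[0,0,0],-1],[[0,0,0],[0,0,0],-1],[[0,0,0],[0,0,0],-1],[[0,0,0],[0,0,0],-1],[[0,0,0],[0,0,0],-1],[[0,0,0],[0,0,0],-1],[[0,0,0],[0,0,0],-1],[[0,0,0],[0,0,0],-1]]'
```

```text
time: 2.8
tool_pos: [444.5, -174.2, 47.8]
tcp_rot: [3.14, 0.001, 1.523]
contact_force: [-0.5, 1.0, 0.0]
grip_width: 62.9
finger_force: 0.0
time: 3.63
tool_pos: [444.0, -174.0, 46.9]
tcp_rot: [-3.142, 0.0, 1.523]
contact_force: [0.4, -0.3, -1.0]
grip_width: 19.9
finger_force: 30.0
```

```bash
python3 -m pendant '[[[0.16,0.1,0],[0,0,-0.07],-1],[[0.16,0.1,0],[0,0,-0.07],-1],[[0.16,0.1,0],[0,0,-0.07],-1],[[0.16,0.1,0],[0,0,-0.07],-1],[[0.16,0.1,0],[0,0,-0.07],-1],[[0.16,0.1,0],[0,0,-0.07],-1],[[0.16,0.1,0],[0,0,-0.05],-1],[[0,0,0],[0,0,0],-1],[[0,0,0],[0,0,0],-1],[[0,0,0],[0,0,0],-1]]'
python3 - <<'E'
from h import *
print(bot.get_obs()["tool_pos"])
im,p=snap("w3")
cv2.imwrite("pics/c4.png",cv2.resize(im[0:240,200:440],(600,600),interpolation=cv2.INTER_CUBIC))
E
```

```text
time: 4.47
tool_pos: [477.7, -152.9, 46.9]
tcp_rot: [3.141, -0.0, 1.467]
contact_force: [-0.1, -0.0, -0.8]
grip_width: 20.0
finger_force: 30.0
[ 477.71100181 -152.89996677   46.90638913]
```

View pics/c4.png

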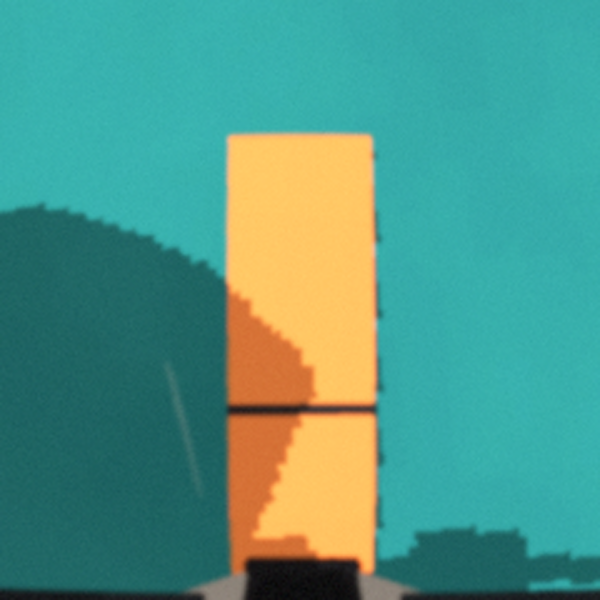

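The wedge is straight in the jaws: the tip is at crop (300,134), the black line at row 408, and its sides are vertical. I'll advance until the tip is just short of the plate, then check alignment.

```bash
python3 -m pendant '[[[0.017,0.166,0],[0,0,0],-1],[[0.017,0.166,0],[0,0,0],-1],[[0.017,0.166,0],[0,0,0],-1],[[0.017,0.166,0],[0,0,0],-1],[[0.017,0.166,0],[0,0,0],-1],[[0.017,0.166,0],[0,0,0],-1],[[0.017,0.166,0],[0,0,0],-1],[[0.017,0.166,0],[0,0,0],-1],[[0,0,0],[0,0,0],-1],[[0,0,0],[0,0,0],-1]]'
python3 - <<'E'
from h import *
o=bot.get_obs();print(o["tool_pos"])
p3=pickle.load(open("w3.pkl","rb"));print("tip w3",atz(p3,(319.7,53.3),10),"line",atz(p3,(320.3,162.9),21))
im,p=snap("w4")
cv2.imwrite("pics/c5.png",cv2.resize(im[0:240,200:440],(600,600),interpolation=cv2.INTER_CUBIC))
E
```

```text
time: 5.35
tool_pos: [481.7, -112.8, 46.9]
tcp_rot: [3.142, 0.0, 1.467]
contact_force: [-0.2, -0.3, -1.9]
grip_width: 19.6
finger_force: 30.0
[ 481.73301879 -112.81082354   46.92861095]
tip w3 [489.  -46.3  10. ] line [ 482.9 -107.9   21. ]
```

View pics/c5.png

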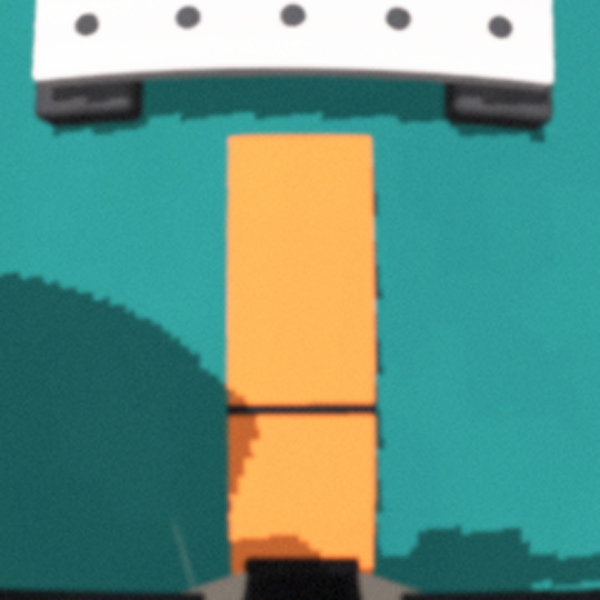

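The tip (row 134) is just short of the plate edge (row 80), centred between the rails at columns 140 and 447 and square to it.

```bash
python3 - <<'E'
from h import *
p=pickle.load(open("w4.pkl","rb"))
f=lambda u,v,z:atz(p,(200+(u+.5)/2.5-.5,(v+.5)/2.5-.5),z)
L=f(34,79,26);R=f(552,81,26);t=f(300,134,10);l=f(301,409,21);d=(R-L)[:2]/np.linalg.norm((R-L)[:2]);u=np.array([-d[1],d[0]]);m=(L+R)[:2]/2
print(L,R,m,u,"tip",t,(t[:2]-m)@u,"line",l,(l[:2]-m)@u)
E
```

```text
[437.5  12.3  26. ] [547.8  -0.   26. ] [492.65   6.15] [0.11082709 0.9938397 ] tip [493.   -6.2  10. ] -12.235130850881664 line [486.8 -68.   21. ] -74.3415524790996
```

```bash
python3 -m pendant '[[[0.017,0.166,0],[0,0,0],-1],[[0.017,0.166,0],[0,0,0],-1],[[0.017,0.166,0],[0,0,0],-1],[[0.017,0.166,0],[0,0,0],-1],[[0.017,0.166,0],[0,0,0],-1],[[0.017,0.166,0],[0,0,0],-1],[[0.017,0.166,0],[0,0,0],-1],[[0.017,0.166,0],[0,0,0],-1],[[0.017,0.166,0],[0,0,0],-1],[[0.017,0.166,0],[0,0,0],-1]]'
python3 -m pendant '[[[0.008,0.08,0],[0,0,0],-1],[[0.008,0.08,0],[0,0,0],-1],[[0.008,0.08,0],[0,0,0],-1],[[0.008,0.08,0],[0,0,0],-1],[[0.008,0.08,0],[0,0,0],-1],[[0.008,0.08,0],[0,0,0],-1],[[0.008,0.08,0],[0,0,0],-1],[[0,0,0],[0,0,0],-1],[[0,0,0],[0,0,0],-1],[[0,0,0],[0,0,0],-1]]'
python3 - <<'E'
from h import *
im,p=snap("w5")
cv2.imwrite("pics/c6.png",cv2.resize(im[0:240,200:440],(600,600),interpolation=cv2.INTER_CUBIC))
E
```

```text
time: 6.23
tool_pos: [486.9, -62.8, 46.9]
tcp_rot: [3.142, -0.0, 1.466]
contact_force: [-0.1, -0.6, -2.3]
grip_width: 20.1
finger_force: 29.9
time: 7.07
tool_pos: [488.7, -46.8, 47.0]
tcp_rot: [3.141, 0.0, 1.466]
contact_force: [0.6, -3.9, -2.3]
grip_width: 19.8
finger_force: 30.0
```

View pics/c6.png

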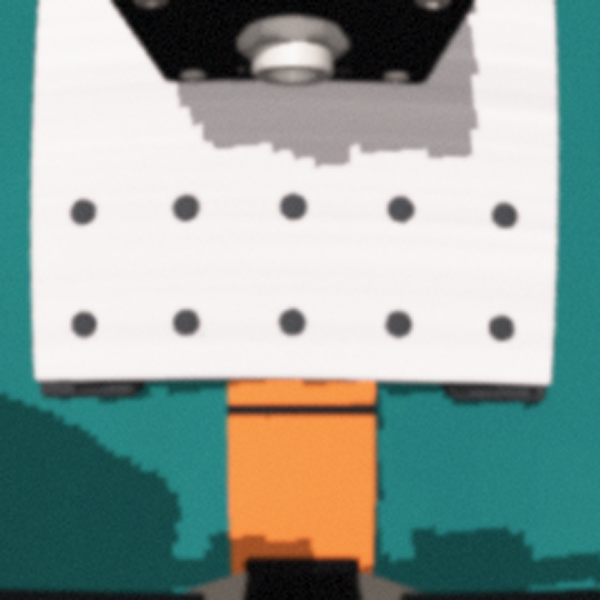

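The plate is lifting: contact force is about 4 N, and the line (row 409) is about 6 mm short of the plate edge (row 382). I'll creep the last 6 mm.

```bash
python3 -m pendant '[[[0.004,0.04,0],[0,0,0],-1],[[0.004,0.04,0],[0,0,0],-1],[[0.004,0.04,0],[0,0,0],-1],[[0.004,0.04,0],[0,0,0],-1],[[0.004,0.04,0],[0,0,0],-1],[[0,0,0],[0,0,0],-1],[[0,0,0],[0,0,0],-1],[[0,0,0],[0,0,0],-1],[[0,0,0],[0,0,0],-1],[[0,0,0],[0,0,0],-1]]'
python3 - <<'E'
from h import *
im,p=snap("w6")
cv2.imwrite("pics/c7.png",cv2.resize(im[120:240,260:380],(600,600),interpolation=cv2.INTER_CUBIC))
E
```

```text
time: 7.95
tool_pos: [489.0, -40.3, 46.9]
tcp_rot: [-3.141, -0.0, 1.466]
contact_force: [-0.5, -1.5, -1.7]
grip_width: 19.8
finger_force: 30.0
```

View pics/c7.png

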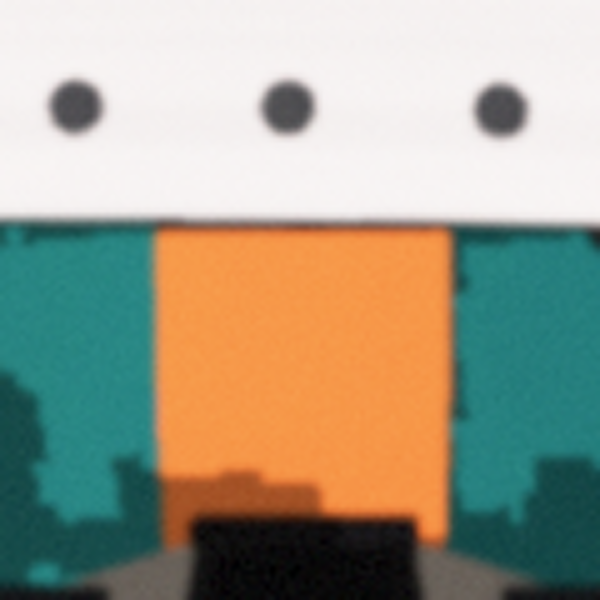

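The line has just gone under the plate's front edge (crop row 222), at the target of about 3 mm of lift. The wedge is still gripped at 30 N.

```bash
python3 -c "
from plant import bot
print(bot.get_obs()['dq'].round(4));print(bot.close_job())"
```

```text
[ 0.0002  0.0013 -0.0001  0.0005 -0.0008 -0.001 ]
the job is handed in; nothing more can be done
None
```

Job handed in, verdict not shown: the wedge is in under the plate to its black line (about 3 mm lift judged from the wrist picture), still gripped at 30 N with the arm still; I viewed 11 pictures, one over the limit of 10.

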